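Show which bottle goes where and ring for the cellar hand

ROBOT

A 6-joint arm with a two-finger parallel gripper is mounted at the origin on the work surface. World frame = base frame: x ahead of the robot, y to its left, z up, the work surface at z = 0. Lengths are in m, angles in rad, forces in N, time in s.
With the tool pointing down it reaches from about 0.375 to 0.9 m from the base axis. Payload 3.1 kg.
Tool frame: the origin (TCP) lies between the finger pads, 19 mm behind the fingertips; this is the grasp point; z points along the fingers, y is the line along which they close (so a half turn about z gives the same grasp; the last joint's range is limited). The gripper opens to 87 mm and grips with 3 to 60 N. Pads are 19 mm wide; open, the fingers measure 117 mm over their backs; the gripper's body (75 mm by 190 mm) begins 51 mm behind the grasp point.
Start: joints at [-1.399, 0.527, 1.433, -0, 1.181, -0.178], TCP at [0.214, -0.587, 0.241] pointing down, gripper open.
Joint ranges: [-3.08, 3.08], [-0.75, 2.2], [0.22, 2.44], [-1.43, 4.57], [0, 2.65], [-2.85, 2.85]. Speed limits (rad/s): [2.79, 2.79, 3.14, 3.14, 3.14, 3.14].

INTERFACE

Orientations are given as a unit quaternion [x, y, z, w].
In Python, from rig import telemetry, viewer, hand_in gives the robot as it stands. The module is installed in compiled form; this text tells all that it offers.
- The arm moves only by the shell command python3 -m creep 'ROWS' [FORCE]. ROWS is JSON, a list of rows, each an object with "translation": the shift along the tool's x, y, z in mm, a list of three; "roll": the turn about the tool's z in degrees; "gripper": the finger opening in mm, from 0 to 87. In form: [{"translation": [tx, ty, tz], "roll": roll, "gripper": gripper}, ...]. A call has 1 to 5 rows; each row is the pose to reach, as a shift and turn from the pose commanded when the call began, along the tool's axes at that moment; what a row does not reach only later rows make up. A row lasts 1/12 s, in which the tool goes at most 41.7 mm and 7.16 degrees, less where a joint would pass 70% of its speed; a pose out of reach is approached as far as the arm can. A call with a gripper value outside its range is refused whole. The fingers move at their own pace and stop on an object; FORCE is the grip in N (left out, the last holds). Time passes only in rows, so rows that repeat a pose let the fingers close. It gives the time, the measured TCP pose, the force, the opening and the grip force at its end, in the units of the state.
- telemetry.get_obs(): the state, without advancing time (a new reading comes with each control period).
- viewer.camera(name): name is "scene" or "top"; returns the picture (420x560x3 uint8, blue, green, red); there is no depth.
- viewer.camera_info(name): a dict with "intrinsics" (3x3 intrinsics, pixels), "k1" (the pictures are not rectified: a ray, as slopes to the right and down, at radius r is drawn at 1 + k1 r^2 times it, then the intrinsics apply), "rvec" (rotation vector, rad) and "tvec" (3), from world to camera coordinates, as OpenCV has them. Camera axes: x right, y down, z forward; pixel columns grow to the right and rows downward; lengths in m; the calibration is good to about 2 mm. A picture is of the moment at which its call begins. camera_info takes no time and is no camera call.
- hand_in(): hands the job in; it is judged then, once.
Trained networks look in the newest picture that a camera, given by its name, has taken for a name from the list of things; names that differ only in an ending like _2 or _b are one class to them, and where a whole thing is asked for, a point or a joint stands for the part that bears it (a point fixed in the world has none). Each returns a list of dicts, best first, with "p" (0 to 1); they miss things now and then, are a little off and sometimes report something else, mostly with a low value. They report only what shows in the picture. A call takes as long as a camera call.
- viewer.recognise(camera, thing): "bbox" ([left, top, width, height] in pixels, round what is visible of it).
The state is a dict: "time": time; "q": joint angles; "joint_velocities": joint speeds; "joint_torque": joint torques, N m; "position": TCP position; "tool_rot": TCP orientation; "ft_force": force on the tool from outside, world axes, zero at the start; "moment": the same for the moment, N m; "grip_width": finger opening in m; "grip_force": force on a finger pad.
Only numpy, scipy, OpenCV 4.12 (cv2) and the standard library are available. Lean on these libraries where they do the work, as an engineer would, in place of code of your own. Each camera call takes 0.05 s, during which the arm holds its last target. There are 200 camera calls.

TASK

Show the cellar hand which bottle to lay where: point at the standing half bottle with the gold capsule, the fingertips two or three centimetres above its top, and stay there for at least two seconds; then point in the same way at the orange round marker standing in the empty place of the pine cradle, for at least two seconds. Then press the green call button right down, let it come up again and draw back. Touch only the button: the bottles, the marker, the cradle and the tumbler must not be touched, moved or picked up.

Things in the scene. Friction and masses are not known exactly. Their poses are not given: they have to be found in the camera images.
- half_gold: half bottle of dark glass standing upright with a gold-yellow capsule on its neck and a paper label; 60 mm diameter, 240 mm tall, capsule 30 mm diameter over the top 52 mm; loose, about 0.65 kg; origin at the centre of its underside, z up. This is the bottle to point at
- half_gold_top (a point): centre of the top of the gold capsule, 240 mm above the table; the tool point (TCP) has to be over this point
- half_red: half bottle of dark glass standing upright with a red capsule on its neck and a paper label; 60 mm diameter, 240 mm tall, capsule 30 mm diameter over the top 52 mm; loose, about 0.65 kg; origin at the centre of its underside, z up
- half_blue: half bottle of dark glass standing upright with a blue capsule on its neck and a paper label; 60 mm diameter, 240 mm tall, capsule 30 mm diameter over the top 52 mm; loose, about 0.65 kg; origin at the centre of its underside, z up
- cradle: low pine cradle fixed to the table, 240 mm (x) by 392 mm (y), base board 15 mm thick, side boards 50 mm high; four places side by side along its y, 92 mm apart, at y = -138, -46, 46 and 138 mm; three hold lying bottles, one is empty but for the marker; origin at the centre of its underside
- lying_red: full-size dark glass bottle lying on its side in one place of the cradle, red capsule; 300 mm long, 74 mm diameter, so its top side is 89 mm above the table; loose, about 0.95 kg; origin below its mid-length at its underside, neck to its -x
- lying_white: full-size dark glass bottle lying on its side in one place of the cradle, white capsule; 300 mm long, 74 mm diameter, so its top side is 89 mm above the table; loose, about 0.95 kg; origin below its mid-length at its underside, neck to its -x
- lying_black: full-size dark glass bottle lying on its side in one place of the cradle, black capsule; 300 mm long, 74 mm diameter, so its top side is 89 mm above the table; loose, about 0.95 kg; origin below its mid-length at its underside, neck to its -x
- marker: place marker in the middle of the empty place: cork stem of 28 mm diameter with an orange disc of 44 mm diameter on top, 52 mm tall, standing fixed on the cradle's 15 mm board; origin at the centre of its underside, z up
- marker_top (a point): centre of the upper face of the marker's orange disc, 67 mm above the table; the tool point (TCP) has to be over this point. Neighbouring bottles' sides are 55 mm or more from its axis and rise to 89 mm above the table
- bell (a joint): travel of the green call button: 0 up, 0.006 m fully down; presses straight down and springs back, fully down takes 5 N
- bell_top (a point): centre of the top face of the green call button (40 mm diameter) on its bright metal housing; the point moves down with the button
- tumbler: loose clear glass tumbler, 72 mm diameter, 85 mm tall, standing beyond the standing bottles; origin at the centre of its underside

How it is judged:
By the outcome, as a careful person would: the job done as asked, in the order asked, and still so for the second after the job is handed in, with the robot touching nothing.
It also fails if it takes over 66 s, if anything falls off the work surface, if the arm or the gripper's body presses on something with over 40 N, if the wrist force passes 120 N, or if a joint passes its speed limit or range.

## Working session

There is one attempt and no reset: what is moved stays moved. The work goes in short steps, Python scripts to look and compute and a shell command to move; the robot and the scene stay as the last step left them, time stands still between calls to the robot, and variables do not carry over. Pictures are saved under pics/ and viewed, at most 10 in all, crops included, and the job is handed in when it is done.

```bash
mkdir -p pics; cat > h.py <<'E'
import numpy as np, cv2
from rig import telemetry, viewer, hand_in
def P(c):
    i=viewer.camera_info(c); return np.array(i["intrinsics"],float),float(i["k1"]),cv2.Rodrigues(np.array(i["rvec"],float))[0],np.array(i["tvec"],float).ravel()
def ray(c,uv):
    K,k,R,t=P(c); s=cv2.undistortPoints(np.array([[uv]],float),K,np.array([k,0,0,0.]))[0,0]
    return -R.T@t, R.T@np.array([s[0],s[1],1])
def atz(c,uv,z):
    o,d=ray(c,uv); return o+d*(z-o[2])/d[2]
def proj(c,X):
    K,k,R,t=P(c); return cv2.projectPoints(np.array([X],float),cv2.Rodrigues(R)[0],t,K,np.array([k,0,0,0.]))[0].ravel()
def tri(a,b):
    A=[];y=[]
    for o,d in(a,b):
        d=d/np.linalg.norm(d);M=np.eye(3)-np.outer(d,d);A.append(M);y.append(M@o)
    return np.linalg.lstsq(np.vstack(A),np.hstack(y),rcond=None)[0]
E
python3 - <<'E'
from h import *
o=telemetry.get_obs(); print(o["time"],o["position"],o["tool_rot"],o["ft_force"])
for c in("scene","top"):
    cv2.imwrite(f"pics/{c}1.png",viewer.camera(c)); print(c,ray(c,(280,210)))
    for n in("half_gold","half_red","half_blue","marker","bell","cradle","tumbler"):
        print(n,[(np.round(r["bbox"]).tolist(),round(r["p"],2)) for r in viewer.recognise(c,n)[:3]])
E
```

```text
0.0 [ 0.21409722 -0.58644908  0.24029008] [ 9.84745838e-01  1.73995651e-01 -1.98094411e-06 -1.07115707e-03] [ 0.18390994  0.86909646 -0.05353665]
scene (array([ 1.296141  , -0.25037276,  0.82769749]), array([-0.6939196 ,  0.25348237, -0.67407213]))
half_gold [([195.0, 208.0, 34.0, 88.0], 0.78), ([334.0, 163.0, 62.0, 88.0], 0.58), ([185.0, 231.0, 13.0, 13.0], 0.17)]
half_red [([82.0, 188.0, 49.0, 89.0], 0.58), ([331.0, 163.0, 68.0, 86.0], 0.24)]
half_blue [([138.0, 209.0, 40.0, 88.0], 0.76)]
marker [([385.0, 180.0, 20.0, 24.0], 0.71)]
bell []
cradle [([257.0, 168.0, 178.0, 102.0], 0.69)]
tumbler [([205.0, 285.0, 34.0, 52.0], 0.88)]
top (array([ 0.47530106, -0.00716487,  1.30425396]), array([ 0.09029675,  0.00252485, -0.99593924]))
half_gold [([126.0, 214.0, 20.0, 23.0], 0.68), ([338.0, 176.0, 37.0, 29.0], 0.58)]
half_red [([421.0, 247.0, 51.0, 24.0], 0.78)]
half_blue [([380.0, 194.0, 45.0, 34.0], 0.65)]
marker [([122.0, 216.0, 20.0, 16.0], 0.66)]
bell [([342.0, 259.0, 22.0, 16.0], 0.72), ([341.0, 130.0, 32.0, 36.0], 0.55)]
cradle [([104.0, 172.0, 178.0, 121.0], 0.58)]
tumbler [([340.0, 130.0, 29.0, 35.0], 0.71), ([121.0, 215.0, 21.0, 16.0], 0.2)]
```

View pics/scene1.png

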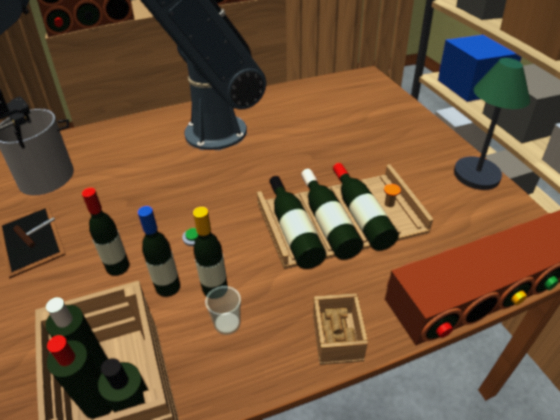

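View pics/top1.png

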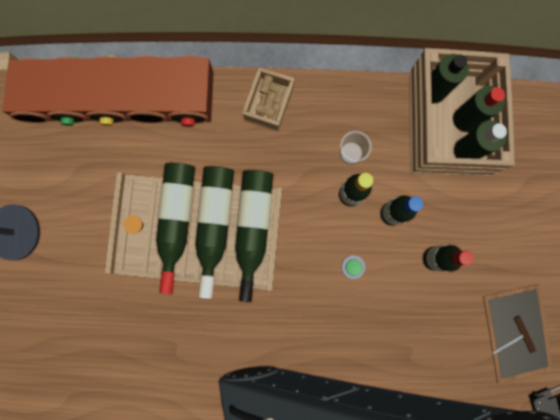

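The scene picture shows the gold capsule top at about (202,212), the marker disc at (392,189), and the button at (192,237) partly behind the gold bottle. In the top picture they are at (365,181), (133,225) and (353,267). I'll refine these by colour and triangulate.

```bash
python3 - <<'E'
from h import *
H={"gold":((22,32),(365,181)),"marker":((8,20),(133,225)),"green":((50,85),(353,267))}
S={"gold":(202,215),"marker":(392,190),"green":(192,237)}
im={c:cv2.imread(f"pics/{c}1.png") for c in("scene","top")}
def blob(c,hr,p):
    h=cv2.cvtColor(im[c],cv2.COLOR_BGR2HSV);m=cv2.inRange(h,(hr[0],170,110),(hr[1],255,255))
    w=np.zeros_like(m);cv2.circle(w,p,18,255,-1);m&=w
    n,l,s,ce=cv2.connectedComponentsWithStats(m);i=1+np.argmax(s[1:,4]);return ce[i],s[i]
for n,(hr,p) in H.items():
    ct,st=blob("top",hr,p);cs,ss=blob("scene",hr,S[n])
    print(n,"top",ct.round(1),st,"scene",cs.round(1),ss,"tri",tri(ray("top",ct),ray("scene",cs)).round(4))
    for z in {"gold":(.24,.214),"marker":(.067,.062),"green":(.02,.03,.04)}[n]: print(z,atz("top",ct,z).round(4),atz("scene",cs,z).round(4))
o,d=ray("scene",(202,209));print("gold top scene",atz("scene",(202,210.5),.24))
print("bottle base check top", [proj("top",(*atz("top",(365.5,181),.24)[:2],z)).round() for z in(0,.24)])
big=[cv2.resize(im["top"][y-25:y+25,x-33:x+33],(390,295),interpolation=cv2.INTER_NEAREST) for x,y in((365,181),(133,225),(353,267))]
big.append(cv2.resize(im["scene"][205:255,160:226],(390,295),interpolation=cv2.INTER_NEAREST))
cv2.imwrite("pics/c.png",np.vstack([np.hstack(big[:2]),np.hstack(big[2:])]))
E
```

```text
gold top [358. 183.] [358 183   1   1   1] scene [199.9 211.9] [193 207  15  11 134] tri [ 0.6292 -0.1654  0.2303]
0.24 [ 0.6291 -0.1573  0.24  ] [ 0.6377 -0.1732  0.24  ]
0.214 [ 0.6328 -0.161   0.214 ] [ 0.6086 -0.1698  0.214 ]
marker top [127. 225.] [127 225   1   1   1] scene [392.4 189. ] [384 183  18  13 182] tri [0.5427 0.3452 0.0606]
0.067 [0.5442 0.3476 0.067 ] [0.5484 0.3354 0.067 ]
0.062 [0.5445 0.349  0.062 ] [0.5435 0.3393 0.062 ]Traceback (most recent call last):
  File "<stdin>", line 10, in <module>
  File "<stdin>", line 8, in blob
    return _wrapfunc(a, 'argmax', axis=axis, out=out, **kwds)
    return bound(*args, **kwds)
ValueError: attempt to get argmax of an empty sequence
```

```bash
cat > m.py <<'E'
from h import *
H={"gold":((365,181),(200,212)),"marker":((133,225),(392,189)),"green":((354,267),(191,237))}
im={c:cv2.imread(f"pics/{c}1.png") for c in("scene","top")}
def blob(c,p):
    # pixels close in Lab to the seed colour, connected to the seed
    L=cv2.cvtColor(im[c],cv2.COLOR_BGR2LAB).astype(float);s=np.median(L[p[1]-1:p[1]+2,p[0]-1:p[0]+2].reshape(-1,3),0)
    m=(np.hypot(L[...,1]-s[1],L[...,2]-s[2])<22)&(abs(L[...,0]-s[0])<60)
    n,l,st,ce=cv2.connectedComponentsWithStats(m.astype(np.uint8));i=l[p[1],p[0]];return ce[i],st[i]
for n,(p,q) in H.items():
    ct,st=blob("top",p);cs,ss=blob("scene",q)
    print(n,"top",ct.round(1),st,"scene",cs.round(1),ss,"tri",tri(ray("top",ct),ray("scene",cs)).round(4))
    for z in {"gold":(.24,.214),"marker":(.067,.062),"green":(.02,.03,.04)}[n]: print(z,atz("top",ct,z).round(4),atz("scene",cs,z).round(4))
big=[cv2.resize(im["top"][y-25:y+25,x-33:x+33],(390,295),interpolation=cv2.INTER_NEAREST) for x,y in((365,181),(133,225),(353,267))]
big.append(cv2.resize(im["scene"][205:255,160:226],(390,295),interpolation=cv2.INTER_NEAREST))
cv2.imwrite("pics/c.png",np.vstack([np.hstack(big[:2]),np.hstack(big[2:])]))
E
python3 m.py
```

```text
gold top [365.8 179.7] [359 173  15  15 181] scene [199.9 211.5] [193 207  15  10 120] tri [ 0.6361 -0.1729  0.2394]
0.24 [ 0.636  -0.1727  0.24  ] [ 0.6368 -0.173   0.24  ]
0.214 [ 0.6399 -0.1768  0.214 ] [ 0.6076 -0.1696  0.214 ]
marker top [132.3 224. ] [123 215  20  19 297] scene [392. 189.] [384 184  17  11 147] tri [0.5469 0.3353 0.0661]
0.067 [0.5469 0.3353 0.067 ] [0.5477 0.3344 0.067 ]
0.062 [0.5472 0.3366 0.062 ] [0.5428 0.3382 0.062 ]
green top [353.6 266.9] [346 259  16  16 198] scene [191.3 233.3] [186 228  12  11 105] tri [ 0.4611 -0.1821  0.0194]
0.02 [ 0.4615 -0.1802  0.02  ] [ 0.4611 -0.1839  0.02  ]
0.03 [ 0.4616 -0.1789  0.03  ] [ 0.4714 -0.1847  0.03  ]
0.04 [ 0.4617 -0.1776  0.04  ] [ 0.4818 -0.1855  0.04  ]
```

View pics/c.png

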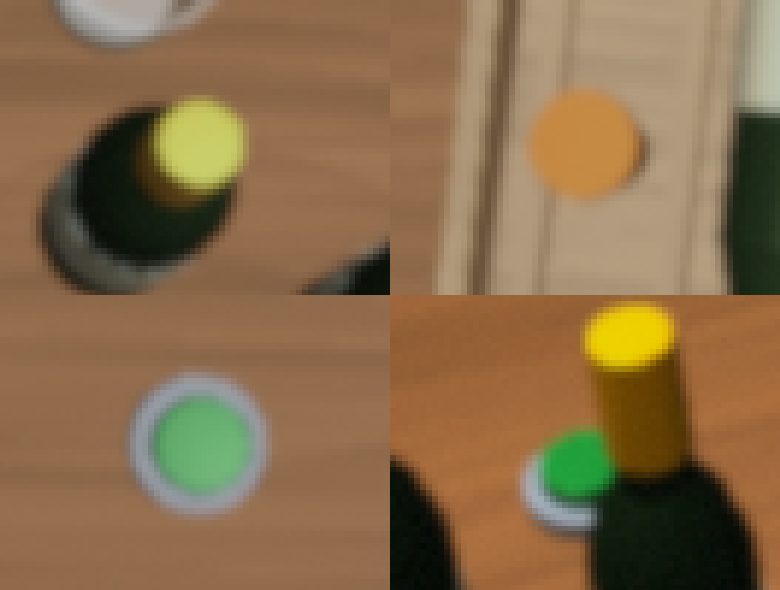

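The tops triangulate to gold z 0.239 (expected 0.240) and marker z 0.066 (expected 0.067), and the disc sizes fit. The crops show the gold disc, the marker and the button clearly. In the scene picture the button is partly covered by the capsule, so I'll take its x and y from the top view. Next I'll check the button height and the clearances.

```bash
cat > g.py <<'E'
import sys
from h import *
from scipy.spatial.transform import Rotation as Ro
o=telemetry.get_obs();R=Ro.from_quat(o["tool_rot"])
T=np.array([float(a) for a in sys.argv[1:4]])
print("t",round(o["time"],2),"p",o["position"].round(4),"F",np.round(o["ft_force"],1),"w",round(o["grip_width"],3),"shift mm",(R.inv().apply(T-o["position"])*1e3).round(1))
E
python3 g.py 0.636 -0.173 0.32
python3 - <<'E'
from h import *
print("red",atz("top",(465.5,258),.24),"blue",atz("top",(415,204.5),.24))
for z in(.015,.02,.025,.03,.04):
    c=atz("top",(353.6,266.9),z);print(z,"far",proj("scene",c-[.02,0,0]).round(1),"left",proj("scene",c-[0.005,.019,0]).round(1),"near",proj("scene",c+[.02,0,0]).round(1))
E
python3 -m creep '[{"translation":[0,0,-80],"roll":0,"gripper":0},{"translation":[0,0,-80],"roll":0,"gripper":0},{"translation":[0,0,-80],"roll":0,"gripper":0}]' 5; python3 g.py 0.636 -0.173 0.32
```

```text
t 0.8 p [ 0.2142 -0.5871  0.2413] F [ 0.2  0.3 -0.4] w 0.087 shift mm [ 538.2 -244.5  -78.7]
red [ 0.48463035 -0.37615781  0.24      ] blue [ 0.58919164 -0.27204177  0.24      ]
0.015 far [190.9 229.3] left [184.9 235.2] near [194.5 239.8]
0.02 far [190.9 227.9] left [184.9 233.8] near [194.5 238.4]
0.025 far [190.8 226.4] left [184.8 232.3] near [194.5 236.9]
0.03 far [190.8 224.9] left [184.8 230.8] near [194.4 235.4]
0.04 far [190.7 222. ] left [184.7 227.9] near [194.4 232.5]
time: 1.05
position: [0.2151, -0.5914, 0.3297]
tool_rot: [0.985, 0.174, 0.0, 0.008]
ft_force: [0.3, -1.2, 0.8]
grip_width: 0.0741
grip_force: 0.0
t 1.05 p [ 0.2151 -0.5914  0.3297] F [ 0.3 -1.2  0.8] w 0.074 shift mm [ 538.8 -248.8    4.3]
```

```bash
for i in 1; do python3 -m creep '[{"translation":[30,-14,0],"roll":0,"gripper":0},{"translation":[65,-30,0],"roll":0,"gripper":0},{"translation":[100,-46,0],"roll":0,"gripper":0},{"translation":[135,-62,0],"roll":0,"gripper":0},{"translation":[170,-78,0],"roll":0,"gripper":0}]' >/dev/null
python3 g.py 0.636 -0.173 0.32; done
python3 -m creep '[{"translation":[35,-16,0],"roll":0,"gripper":0},{"translation":[70,-32,0],"roll":0,"gripper":0},{"translation":[105,-48,0],"roll":0,"gripper":0},{"translation":[140,-64,0],"roll":0,"gripper":0},{"translation":[175,-80,0],"roll":0,"gripper":0}]'
python3 g.py 0.636 -0.173 0.32
```

```text
t 1.47 p [ 0.3481 -0.4543  0.3214] F [-0.2 -0.4  0.5] w 0.042 shift mm [ 366.8 -165.9    1.3]
time: 1.88
position: [0.4853, -0.319, 0.3214]
tool_rot: [0.985, 0.174, 0.0, 0.0]
ft_force: [0.7, -0.7, 0.7]
grip_width: 0.0085
grip_force: 0.0
t 1.88 p [ 0.4853 -0.319   0.3214] F [ 0.7 -0.7  0.7] w 0.009 shift mm [191.6 -85.5   1.4]
```

```bash
python3 -m creep '[{"translation":[38,-17,0],"roll":0,"gripper":0},{"translation":[76,-34,0],"roll":0,"gripper":0},{"translation":[114,-51,0],"roll":0,"gripper":0},{"translation":[150,-68,0],"roll":0,"gripper":0},{"translation":[180,-81,0],"roll":0,"gripper":0}]' >/dev/null
python3 g.py 0.636 -0.173 0.284
```

```text
t 2.3 p [ 0.6272 -0.18    0.3213] F [ 0.2 -0.8  0.2] w 0.001 shift mm [10.6 -3.5 37.3]
```

```bash
python3 -m creep '[{"translation":[10.5,-3.5,0],"roll":0,"gripper":0},{"translation":[10.5,-3.5,12],"roll":0,"gripper":0},{"translation":[10.5,-3.5,24],"roll":0,"gripper":0},{"translation":[10.5,-3.5,34],"roll":0,"gripper":0},{"translation":[10.5,-3.5,37],"roll":0,"gripper":0}]' >/dev/null
python3 g.py 0.636 -0.173 0.284
python3 - <<'E'
from h import *
a,b=viewer.camera("scene"),viewer.camera("top")
cv2.imwrite("pics/p1.png",np.hstack([cv2.resize(a[80:320,80:340],(390,360)),cv2.resize(b[80:320,250:510],(390,360))]))
E
python3 g.py 0.636 -0.173 0.284
```

```text
t 2.72 p [ 0.6329 -0.1758  0.2821] F [-0.2  0.7  0.4] w 0.001 shift mm [ 3.9 -1.5 -1.9]
t 2.82 p [ 0.6334 -0.1762  0.2833] F [-0.2  0.4 -0.2] w 0.001 shift mm [ 3.5 -2.1 -0.7]
```

View pics/p1.png

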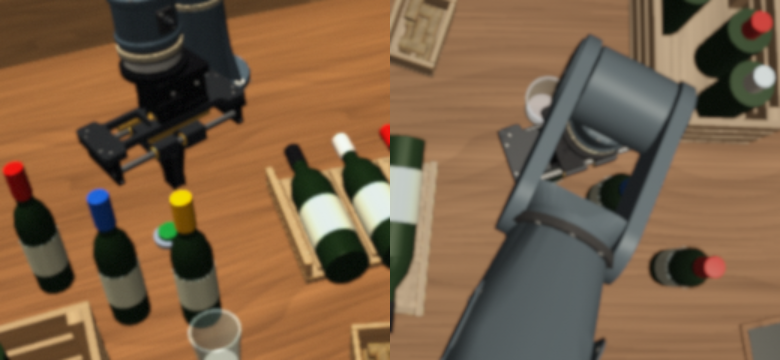

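The left crop shows the closed fingertips just above the gold capsule at crop (180,190), with everything else undisturbed. I'll correct the last 4 mm and hold for more than 2 s.

```bash
python3 -m creep '[{"translation":[3.5,-2,-1],"roll":0,"gripper":0},{"translation":[3.5,-2,-1],"roll":0,"gripper":0},{"translation":[3.5,-2,-1],"roll":0,"gripper":0},{"translation":[3.5,-2,-1],"roll":0,"gripper":0},{"translation":[3.5,-2,-1],"roll":0,"gripper":0}]' >/dev/null
python3 g.py 0.636 -0.173 0.284
for i in 1 2 3 4 5 6 7; do python3 -m creep '[{"translation":[0,0,0],"roll":0,"gripper":0},{"translation":[0,0,0],"roll":0,"gripper":0},{"translation":[0,0,0],"roll":0,"gripper":0},{"translation":[0,0,0],"roll":0,"gripper":0},{"translation":[0,0,0],"roll":0,"gripper":0}]' >/dev/null
python3 g.py 0.636 -0.173 0.284; done
python3 -m creep '[{"translation":[0,0,-20],"roll":0,"gripper":0},{"translation":[0,0,-40],"roll":0,"gripper":0},{"translation":[0,0,-40],"roll":0,"gripper":0}]' >/dev/null
python3 g.py 0.547 0.335 0.32
```

```text
t 3.23 p [ 0.6369 -0.1728  0.2858] F [ 0.7 -1.   0.5] w 0.001 shift mm [-0.9 -0.2  1.8]
t 3.65 p [ 0.6368 -0.1727  0.2852] F [ 0.4  0.7 -0.4] w 0.001 shift mm [-0.8  0.   1.2]
t 4.07 p [ 0.6368 -0.1727  0.2852] F [-0.7 -0.3 -0.5] w 0.0 shift mm [-0.9  0.   1.2]
t 4.48 p [ 0.6368 -0.1727  0.2852] F [0.2 0.2 0.6] w 0.001 shift mm [-0.8 -0.   1.2]
t 4.9 p [ 0.6368 -0.1727  0.2853] F [-0.1  0.5  0.2] w 0.0 shift mm [-0.8 -0.   1.3]
t 5.32 p [ 0.6368 -0.1727  0.2852] F [-0.8  0.2  0.2] w 0.0 shift mm [-0.8  0.   1.2]
t 5.73 p [ 0.6368 -0.1727  0.2852] F [-0.5  0.8 -0. ] w 0.0 shift mm [-0.8 -0.   1.2]
t 6.15 p [ 0.6368 -0.1727  0.2852] F [-0.2  0.4 -0.5] w 0.001 shift mm [-0.8  0.   1.2]
t 6.4 p [ 0.6389 -0.1736  0.3297] F [-0.1  0.1  1.5] w 0.001 shift mm [  88.  -509.3    7.2]
```

Held for over 2.9 s. Next, the marker.

```bash
python3 -m creep '[{"translation":[6,-35,0],"roll":0,"gripper":0},{"translation":[12,-70,0],"roll":0,"gripper":0},{"translation":[18,-105,0],"roll":0,"gripper":0},{"translation":[24,-140,0],"roll":0,"gripper":0},{"translation":[30,-175,0],"roll":0,"gripper":0}]' >/dev/null
python3 g.py 0.547 0.335 0.32
python3 -m creep '[{"translation":[6,-35,0],"roll":0,"gripper":0},{"translation":[12,-70,0],"roll":0,"gripper":0},{"translation":[18,-105,0],"roll":0,"gripper":0},{"translation":[24,-140,0],"roll":0,"gripper":0},{"translation":[30,-175,0],"roll":0,"gripper":0}]' >/dev/null
python3 g.py 0.547 0.335 0.32
```

```text
t 6.82 p [0.6042 0.0034 0.3246] F [ 0.   0.4 -0.3] w 0.001 shift mm [  59.7 -331.1    4.7]
t 7.23 p [0.5724 0.1783 0.3247] F [0.8 0.9 0. ] w 0.0 shift mm [  29.9 -155.9    4.7]
```

```bash
python3 -m creep '[{"translation":[6,-35,0],"roll":0,"gripper":0},{"translation":[12,-70,0],"roll":0,"gripper":0},{"translation":[20,-105,0],"roll":0,"gripper":0},{"translation":[26,-135,0],"roll":0,"gripper":0},{"translation":[28,-150,0],"roll":0,"gripper":0}]' >/dev/null
python3 -m creep '[{"translation":[0,0,0],"roll":0,"gripper":0},{"translation":[0,0,0],"roll":0,"gripper":0}]' >/dev/null
python3 g.py 0.547 0.335 0.111
```

```text
t 7.82 p [0.5477 0.3271 0.3246] F [-0.7 -0.2 -0.3] w 0.0 shift mm [  2.3  -7.9 213.6]
```

```bash
python3 -m creep '[{"translation":[2,-8,20],"roll":0,"gripper":0},{"translation":[2,-8,50],"roll":0,"gripper":0},{"translation":[2,-8,80],"roll":0,"gripper":0},{"translation":[2,-8,110],"roll":0,"gripper":0},{"translation":[2,-8,140],"roll":0,"gripper":0}]' >/dev/null
python3 -m creep '[{"translation":[0,0,10],"roll":0,"gripper":0},{"translation":[0,0,20],"roll":0,"gripper":0},{"translation":[0,0,30],"roll":0,"gripper":0},{"translation":[0,0,40],"roll":0,"gripper":0},{"translation":[0,0,45],"roll":0,"gripper":0}]' >/dev/null
python3 g.py 0.547 0.335 0.111
python3 - <<'E'
from h import *
a,b=viewer.camera("scene"),viewer.camera("top")
cv2.imwrite("pics/p2.png",np.hstack([cv2.resize(a[60:300,240:500],(390,360)),cv2.resize(b[100:340,60:320],(390,360))]))
E
python3 g.py 0.547 0.335 0.111
```

```text
t 8.65 p [0.5477 0.3351 0.1401] F [-0.2 -0.2 -0.4] w 0.0 shift mm [-0.8 -0.1 29.1]
t 8.75 p [0.5472 0.3352 0.14  ] F [-0.   0.3  0.6] w 0.0 shift mm [-0.2  0.1 29. ]
```

View pics/p2.png

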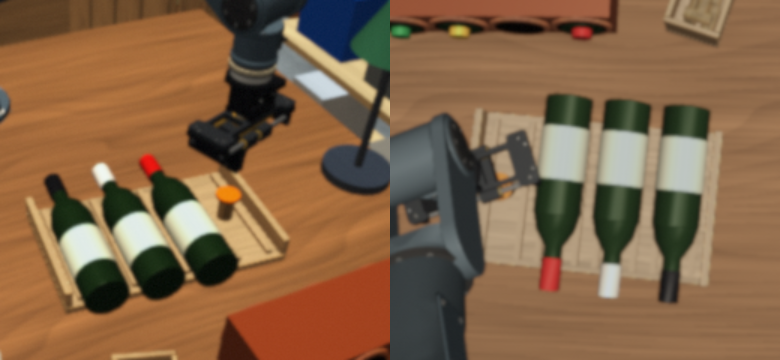

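The left crop shows the fingers above the orange disc at crop (228,195), with the gripper body well above the bottles. I'll go down the last 29 mm and hold.

```bash
python3 -m creep '[{"translation":[0,0,8],"roll":0,"gripper":0},{"translation":[0,0,16],"roll":0,"gripper":0},{"translation":[0,0,23],"roll":0,"gripper":0},{"translation":[0,0,27],"roll":0,"gripper":0},{"translation":[0,0,28],"roll":0,"gripper":0}]' >/dev/null
python3 g.py 0.547 0.335 0.111
for i in 1 2 3 4 5 6 7; do python3 -m creep '[{"translation":[0,0,0],"roll":0,"gripper":0},{"translation":[0,0,0],"roll":0,"gripper":0},{"translation":[0,0,0],"roll":0,"gripper":0},{"translation":[0,0,0],"roll":0,"gripper":0},{"translation":[0,0,0],"roll":0,"gripper":0}]' >/dev/null
python3 g.py 0.547 0.335 0.111; done
python3 -m creep '[{"translation":[0,0,-30],"roll":0,"gripper":0},{"translation":[0,0,-65],"roll":0,"gripper":0},{"translation":[0,0,-100],"roll":0,"gripper":0},{"translation":[0,0,-135],"roll":0,"gripper":0},{"translation":[0,0,-170],"roll":0,"gripper":0}]' >/dev/null
python3 g.py 0.4615 -0.18 0.28
```

```text
t 9.17 p [0.5465 0.3352 0.111 ] F [-0.8 -0.4  0.4] w 0.0 shift mm [0.4 0.3 0. ]
t 9.58 p [0.5474 0.3355 0.1126] F [-0.1 -0.4 -0.8] w 0.0 shift mm [-0.6  0.3  1.6]
t 10.0 p [0.5472 0.3354 0.1123] F [0.4 0.3 0.3] w 0.001 shift mm [-0.4  0.3  1.3]
t 10.42 p [0.5472 0.3354 0.1122] F [ 0.8 -0.  -0.2] w 0.0 shift mm [-0.3  0.3  1.2]
t 10.83 p [0.5473 0.3354 0.1123] F [0.4 0.9 0. ] w 0.0 shift mm [-0.4  0.3  1.3]
t 11.25 p [0.5473 0.3354 0.1123] F [0.8 0.5 0.1] w 0.001 shift mm [-0.4  0.3  1.3]
t 11.67 p [0.5472 0.3354 0.1123] F [-0.2 -0.8 -0.5] w 0.0 shift mm [-0.4  0.3  1.3]
t 12.08 p [0.5472 0.3354 0.1122] F [-0.   0.4 -0.8] w 0.001 shift mm [-0.3  0.3  1.2]
t 12.5 p [0.5469 0.3352 0.2839] F [ 0.6 -0.3  0.1] w 0.001 shift mm [-256.8  454.8    4. ]
```

```bash
python3 -m creep '[{"translation":[-17,31,0],"roll":0,"gripper":0},{"translation":[-34,61,0],"roll":0,"gripper":0},{"translation":[-51,91,0],"roll":0,"gripper":0},{"translation":[-68,121,0],"roll":0,"gripper":0},{"translation":[-85,151,0],"roll":0,"gripper":0}]' >/dev/null
python3 g.py 0.4615 -0.18 0.28
python3 -m creep '[{"translation":[-17,31,0],"roll":0,"gripper":0},{"translation":[-34,61,0],"roll":0,"gripper":0},{"translation":[-51,91,0],"roll":0,"gripper":0},{"translation":[-68,121,0],"roll":0,"gripper":0},{"translation":[-85,151,0],"roll":0,"gripper":0}]' >/dev/null
python3 g.py 0.4615 -0.18 0.28
```

```text
t 12.92 p [0.5184 0.1631 0.2825] F [ 0.9 -0.5  1.2] w 0.001 shift mm [-171.3  302.7    2.5]
t 13.33 p [ 0.4904 -0.0081  0.2825] F [0.  0.1 0.9] w 0.0 shift mm [-86.1 151.6   2.5]
```

```bash
python3 -m creep '[{"translation":[-17,31,0],"roll":0,"gripper":0},{"translation":[-34,61,0],"roll":0,"gripper":0},{"translation":[-51,91,0],"roll":0,"gripper":0},{"translation":[-68,121,0],"roll":0,"gripper":0},{"translation":[-84,148,0],"roll":0,"gripper":0}]' >/dev/null
python3 -m creep '[{"translation":[0,0,0],"roll":0,"gripper":0},{"translation":[0,0,0],"roll":0,"gripper":0}]' >/dev/null
python3 g.py 0.4615 -0.18 0.08
```

```text
t 13.92 p [ 0.4625 -0.1759  0.2823] F [-0.   0.2 -0. ] w 0.001 shift mm [ -2.4   3.5 202.3]
```

```bash
python3 -m creep '[{"translation":[-2,3.5,20],"roll":0,"gripper":0},{"translation":[-2,3.5,50],"roll":0,"gripper":0},{"translation":[-2,3.5,80],"roll":0,"gripper":0},{"translation":[-2,3.5,110],"roll":0,"gripper":0},{"translation":[-2,3.5,140],"roll":0,"gripper":0}]' >/dev/null
python3 -m creep '[{"translation":[0,0,15],"roll":0,"gripper":0},{"translation":[0,0,30],"roll":0,"gripper":0},{"translation":[0,0,45],"roll":0,"gripper":0},{"translation":[0,0,55],"roll":0,"gripper":0},{"translation":[0,0,60],"roll":0,"gripper":0}]' >/dev/null
python3 g.py 0.4615 -0.18 0.045
python3 - <<'E'
from h import *
a,b=viewer.camera("scene"),viewer.camera("top")
cv2.imwrite("pics/p3.png",np.hstack([cv2.resize(a[100:320,80:318],(390,360)),cv2.resize(b[140:360,250:488],(390,360))]))
E
python3 g.py 0.4615 -0.18 0.045
```

```text
t 14.75 p [ 0.4618 -0.1769  0.0811] F [-0.1  1.1  0.3] w 0.0 shift mm [-1.3  2.9 36.1]
t 14.85 p [ 0.462  -0.1774  0.0817] F [ 0.2  0.7 -0.4] w 0.0 shift mm [-1.3  2.3 36.7]
```

View pics/p3.png

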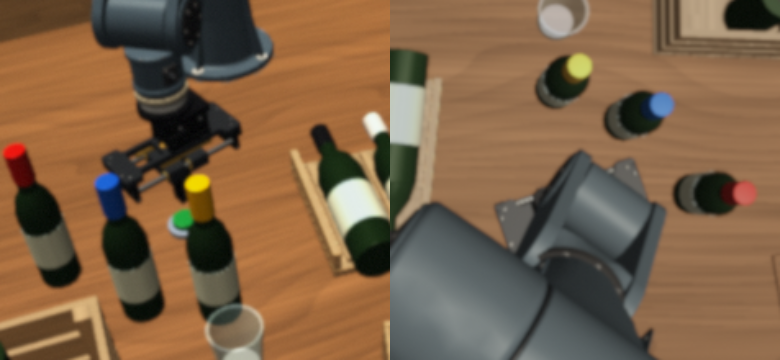

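The crops show the fingertips right over the green button at crop (182,215), with the bottles clear of the gripper. I'll descend to just above it, then press in small steps while watching the force.

```bash
python3 -m creep '[{"translation":[-1,2,8],"roll":0,"gripper":0},{"translation":[-1,2,16],"roll":0,"gripper":0},{"translation":[-1,2,24],"roll":0,"gripper":0},{"translation":[-1,2,30],"roll":0,"gripper":0},{"translation":[-1,2,33],"roll":0,"gripper":0}]' >/dev/null
python3 g.py 0.4615 -0.18 0.04
for i in 1 2 3; do python3 -m creep '[{"translation":[0,0,1],"roll":0,"gripper":0},{"translation":[0,0,2],"roll":0,"gripper":0},{"translation":[0,0,2],"roll":0,"gripper":0}]' >/dev/null
python3 g.py 0.4615 -0.18 0.04;done
```

```text
t 15.27 p [ 0.4615 -0.1805  0.0483] F [-0.3  1.3 -0. ] w 0.001 shift mm [ 0.2 -0.4  8.3]
t 15.52 p [ 0.4619 -0.1806  0.0472] F [-0.4 -0.2 -0.3] w 0.0 shift mm [-0.2 -0.7  7.2]
t 15.77 p [ 0.462  -0.1807  0.0453] F [-0.9 -0.1  0.6] w 0.0 shift mm [-0.2 -0.8  5.3]
t 16.02 p [ 0.4619 -0.1806  0.0431] F [ 1.1 -0.7 -0.5] w 0.001 shift mm [-0.1 -0.7  3.1]
```

```bash
for i in 1 2 3; do python3 -m creep '[{"translation":[0,0,1],"roll":0,"gripper":0},{"translation":[0,0,2],"roll":0,"gripper":0},{"translation":[0,0,2],"roll":0,"gripper":0}]' >/dev/null
python3 g.py 0.4615 -0.18 0.04;done
```

```text
t 16.27 p [ 0.4619 -0.1806  0.0411] F [-0.7  0.   0.3] w 0.001 shift mm [-0.2 -0.7  1.1]
t 16.52 p [ 0.4619 -0.1807  0.0392] F [0.  0.6 2.4] w 0.001 shift mm [-0.2 -0.8 -0.8]
t 16.77 p [ 0.462  -0.1806  0.0372] F [0.1 0.3 3.7] w 0.0 shift mm [-0.2 -0.8 -2.8]
```

```bash
for i in 1 2 3; do python3 -m creep '[{"translation":[0,0,0.7],"roll":0,"gripper":0},{"translation":[0,0,1.3],"roll":0,"gripper":0},{"translation":[0,0,1.3],"roll":0,"gripper":0}]' >/dev/null
python3 g.py 0.4615 -0.18 0.04;done
```

```text
t 17.02 p [ 0.462  -0.1807  0.036 ] F [-0.7  0.   4.3] w 0.001 shift mm [-0.2 -0.8 -4. ]
t 17.27 p [ 0.4619 -0.1806  0.0351] F [0.1 0.5 8.1] w 0.0 shift mm [-0.2 -0.7 -4.9]
t 17.52 p [ 0.462  -0.1806  0.0349] F [-2.   1.7 17.8] w 0.001 shift mm [-0.2 -0.8 -5.1]
```

The force jumped to 17.8 N with no further travel, so the button is on its stop. I'll let it up and draw back.

```bash
python3 -m creep '[{"translation":[0,0,0],"roll":0,"gripper":0},{"translation":[0,0,-3],"roll":0,"gripper":0},{"translation":[0,0,-8],"roll":0,"gripper":0},{"translation":[0,0,-16],"roll":0,"gripper":0},{"translation":[0,0,-30],"roll":0,"gripper":0}]' >/dev/null
python3 g.py 0.4615 -0.18 0.25
python3 -m creep '[{"translation":[0,0,-30],"roll":0,"gripper":0},{"translation":[0,0,-65],"roll":0,"gripper":0},{"translation":[0,0,-100],"roll":0,"gripper":0},{"translation":[0,0,-130],"roll":0,"gripper":0},{"translation":[0,0,-150],"roll":0,"gripper":0}]' >/dev/null
for i in 1 2; do python3 -m creep '[{"translation":[0,0,0],"roll":0,"gripper":0},{"translation":[0,0,0],"roll":0,"gripper":0},{"translation":[0,0,0],"roll":0,"gripper":0},{"translation":[0,0,0],"roll":0,"gripper":0},{"translation":[0,0,0],"roll":0,"gripper":0}]' >/dev/null; done
python3 g.py 0.4615 -0.18 0.25
python3 - <<'E'
from h import *
a=viewer.camera("scene");cv2.imwrite("pics/p4.png",a)
E
```

```text
t 17.93 p [ 0.461  -0.1801  0.0628] F [0.7 0.6 0.1] w 0.0 shift mm [ 1.000e-01 -4.000e-01 -1.872e+02]
t 19.18 p [ 0.4619 -0.1806  0.2132] F [ 0.8  0.4 -0.2] w 0.0 shift mm [ -0.2  -0.7 -36.8]
```

View pics/p4.png

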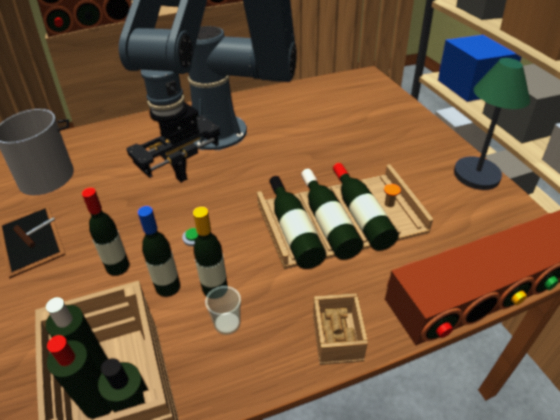

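The picture shows everything where it was: gold capsule at (202,212), marker at (392,189), and the button up again at (192,237). The gripper is well clear.

```bash
python3 -c "from rig import hand_in; print(hand_in())"
```

```text
the job is handed in; nothing more can be done
None
```

I pointed at the gold-capsule half bottle and then the orange marker, each for over 2.5 s. I then pressed the green button down to its stop, let it come up and drew back. Nothing else was touched, and the job was handed in at about 19 s.

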